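# Snap the lid on the model-base tub

## Robot

A 7-joint arm with a two-finger parallel gripper is mounted at the origin on the work surface. World frame = base frame: x ahead of the robot, y to its left, z up, the work surface at z = 0. Lengths are in mm, angles in rad, forces in N, time in s.
With the tool pointing down it reaches from about 425 to 800 mm from the base axis. Payload 8.3 kg.
Tool frame: the origin (TCP) lies between the finger pads; the fingertips stand 22 mm ahead of it and the grasp point (between the pads) lies 3 mm ahead of it; z points along the fingers, y is the line along which they close (so a half turn about z gives the same grasp; the last joint's range is limited). The gripper opens to 85 mm and grips with 20 to 120 N. Pads are 22 mm wide; open, the fingers measure 114 mm over their backs; the gripper's body (76 mm by 85 mm) begins 54 mm behind the grasp point. The pads swing forward as they close: fully open they stand 13 mm farther back than shut.
Start: joints at [-1.233, 0.383, 0.016, 1.37, -0.006, 1.388, -0.046], TCP at [243.794, 575.471, 223.479] pointing down, gripper open.
Joint ranges: [-2.95, 2.95], [-0.25, 2.06], [-1.52, 1.56], [0.18, 2.33], [-1.44, 4.58], [0.02, 2.06], [-3.01, 3.01]. Speed limits (rad/s): [2.39, 2.39, 3.01, 3.01, 3.14, 3.14, 3.14].

## Interface

Orientations are given as [roll, pitch, yaw] about the fixed x, y, z axes, in that order (R = Rz(yaw) Ry(pitch) Rx(roll)).
In Python, from rig import ctrl gives the robot as it stands.
- The arm moves only by the tool carry_out, never from a script. Its argument "deltas" is a list of rows, each an object with "linear": the shift along the world's x, y, z in mm, a list of three; "angular": the turn, a rotation vector about the world's x, y, z in rad, a list of three; "claw": the opening, from 0 (shut) to 1 (fully open). A call has 1 to 8 rows; each row is the pose to reach, as a shift and turn from the pose commanded when the call began; what a row does not reach only later rows make up. A row lasts 1/12 s, in which the tool goes at most 41.7 mm and 7.16 degrees, less where a joint would pass 70% of its speed; a pose out of reach is approached as far as the arm can. A call with a gripper value outside its range is refused whole. The fingers move at their own pace and stop on an object; "newtons" is the grip in N (left out, the last holds). Time passes only in rows, so rows that repeat a pose let the fingers close. It gives the time, the measured TCP pose, the force, the opening and the grip force at its end, in the units of the state.
- ctrl.observe(): the state, without advancing time (a new reading comes with each control period).
- ctrl.grab_frame(name): name is "scene" or "top" or "wrist"; returns a dict with "img" (420x560x3 uint8, blue, green, red), "depth" (420x560 float32, mm along the optical axis (not along the pixel's ray), 0 where there is no reading), "mtx" (3x3 intrinsics, pixels), "R" (3x3) and "t" (3): a world point X has camera coordinates R X + t; the wrist camera has in their place "T_tool_cam" (4x4, takes a point from camera to tool coordinates, whose origin is the TCP and whose axes are the flange's). Camera axes: x right, y down, z forward; pixel columns grow to the right and rows downward; lengths in mm; the calibration is good to about 2 mm. A picture is of the moment at which its call begins: read the wrist's pose just before it.
- ctrl.job_done(): hands the job in; it is judged then, once.
The state is a dict: "clock": time; "joint_pos": joint angles; "joint_vel": joint speeds; "tau": joint torques, N m; "tool_pos": TCP position; "tcp_rot": TCP orientation; "wrist_force": force on the tool from outside, world axes, zero at the start; "ft_torque": the same for the moment, N m; "finger_gap": finger opening in mm; "grip_force": force on a finger pad.
Only numpy, scipy, OpenCV 4.12 (cv2) and the standard library are available. Lean on these libraries where they do the work, as an engineer would, in place of code of your own. Each camera call takes 0.05 s, during which the arm holds its last target. There are 200 camera calls.

## Task

Close up the open blue tub on the painting bench: pick up the blue lid that fits it by its knob, set it in the mouth of the tub and press it straight down until it snaps fully home, then let go. Leave the smaller orange lid and the glass jar where they are.

Things in the scene. Friction and masses are not known exactly. Their poses are not given: they have to be found in the camera images.
- tub: open round blue tub on a thin black rubber mat, fixed to the bench. 116 mm across, 65 mm high, walls 4 mm, mouth 108 mm. Inside the rim four small sprung white beads catch the lid; set in loosely it rests on them, plate some 13 mm above the rim, and pressed with about 10 N near its middle it snaps past them until its plate meets the rim. Origin: centre of the underside; z up.
- blue_lid: loose blue lid that fits, right way up on the bench, 0.12 kg, round about its z axis. Origin: centre of its underside, z up. Plug 72 mm across at z = 0 widening to 92 mm at z = 22 mm; groove 81 mm; flat plate 130 mm across, z = 32 to 37 mm; upright white cylindrical knob 30 mm across, z = 37 to 72 mm. Home: its origin 33 mm above the tub's, same axis; turn about z is free.
- orange_lid: a smaller loose orange lid of another tub, 98 mm across its plate, same heights and same white knob; does not fit. Origin: centre of its underside. Leave it alone.
- jar: closed glass jar with a steel screw top, 68 mm across, 85 mm high, standing on the bench. Origin: centre of its underside. Leave it alone.
Things that resemble listed ones, but are neither listed nor needed, are in the scene too. What is shaped like the blue_lid but pink is not meant.

How it is judged:
By the outcome, as a careful person would: the job done as asked, in the order asked, and still so for the second after the job is handed in, with the robot touching nothing.
It also fails if it takes over 32 s, if anything falls off the work surface, if the arm or the gripper's body presses on something with over 40 N, if the wrist force passes 120 N, or if a joint passes its speed limit or range.

## Working session

There is one attempt and no reset: what is moved stays moved. The work goes in short steps, Python scripts to look and compute and a tool call to move; the robot and the scene stay as the last step left them, time stands still between calls to the robot, and variables do not carry over. Pictures are saved under pics/ and viewed, at most 10 in all, crops included, and the job is handed in when it is done.

Besides the shell and the picture viewer there is one more tool, called after ">>>" as a command line: name --argument value ..., lists and objects as JSON in quotes. carry_out: Moves the arm, as the interface text tells. Its arguments: {"type":"object","properties":{"deltas":{"type":"array","items":{"type":"object","properties":{"linear":{"type":"array","items":{"type":"number"}},"angular":{"type":"array","items":{"type":"number"}},"claw":{"type":"number"}}}},"newtons":{"type":"number"}},"required":["deltas"]}

```bash
mkdir -p pics
python3 - <<'E'
from rig import ctrl
import cv2,numpy as np
s=ctrl.observe();print(s)
ims=[]
for n in("scene","top"):
    f=ctrl.grab_frame(n);np.savez(n+".npz",**f);cv2.imwrite(f"pics/{n}.png",f["img"])
    print(n,f["mtx"].tolist(),f["R"].tolist(),f["t"].tolist())
E
```

```text
{'clock': 0.0, 'joint_pos': array([-1.23293558,  0.38422559,  0.0163652 ,  1.37118308, -0.00629011,
        1.38820148, -0.0465228 ]), 'joint_vel': array([-5.74390690e-05, -6.09147044e-05,  3.92811174e-04,  8.20935898e-04,
        4.13051381e-04, -4.14436304e-04,  1.27721520e-03]), 'tau': array([-2.76700730e-04, -6.27590704e+01,  8.43969136e-01, -3.71828663e+01,
        1.64347398e-02,  1.42565128e-02,  3.36460801e-06]), 'tool_pos': array([243.58365417, 575.00304102, 222.47355079]), 'tcp_rot': array([-3.13962504e+00,  4.23857463e-05,  2.74088266e+00]), 'wrist_force': array([ 0.16790682, -0.52390634, -0.14173532]), 'ft_torque': array([ 0.08731611,  0.01110744, -0.03954051]), 'grip_force': 0.0, 'finger_gap': 85.6557590552935}
scene [[400.48810816748784, 0.0, 276.8994178986995], [0.0, 400.48810816748784, 206.67083245733733], [0.0, 0.0, 1.0]] [[0.08986244650536011, 0.9959303070931388, 0.006896674665145693], [0.8722139805430356, -0.07535288353704556, -0.48328533506400256], [-0.4807988278410672, 0.04944457863121102, -0.875435731959027]] [29.335353313092615, -523.1213755564625, 1192.7223510804404]
top [[466.29979659757436, 0.0, 277.68776217634047], [0.0, 466.29979659757436, 208.89637498286325], [0.0, 0.0, 1.0]] [[0.015541867207228412, -0.999797598064124, -0.012775494860121039], [-0.9850259576257258, -0.013115606686141177, -0.17190649686610582], [0.1717041442925443, 0.015255942005086124, -0.9850304274824726]] [-63.76130627094149, 617.7656382644755, 921.1019868445434]
```

View pics/scene.png

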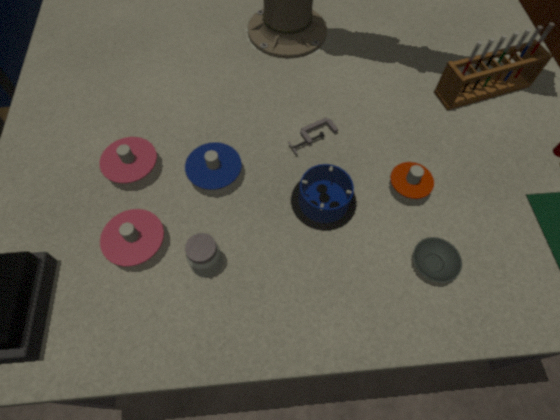

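View pics/top.png

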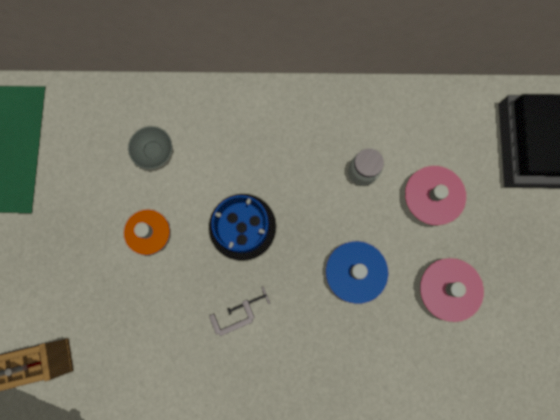

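The top view shows the blue lid at about (357,272) with its knob at (360,271), the tub at (242,226), orange lid (147,232) and jar (367,166). In the scene view the lid is at (213,166) and the tub at (326,194).

```bash
cat > h.py <<'E'
import cv2,numpy as np
def ray(f,u,v,z):
    u,v=np.atleast_1d(u),np.atleast_1d(v)
    d=(f["R"].T@np.linalg.inv(f["mtx"])@np.stack([u,v,np.ones(len(u))])).T
    c=-f["R"].T@f["t"]
    return c+d*((z-c[2])/d[:,2])[:,None]
def circ(P):
    A=np.c_[2*P[:,:2],np.ones(len(P))];b=(P[:,:2]**2).sum(1)
    s=np.linalg.lstsq(A,b,rcond=None)[0];return s[:2],np.sqrt(s[2]+s[:2]@s[:2])
def contour(m): return max(cv2.findContours(m.astype(np.uint8),cv2.RETR_EXTERNAL,cv2.CHAIN_APPROX_NONE)[0],key=cv2.contourArea)[:,0]
E
python3 - <<'E'
from h import *
for n,lid,tub in(("top",(357,272),(242,226)),("scene",(213,166),(326,194))):
    f=np.load(n+".npz");hsv=cv2.cvtColor(f["img"],cv2.COLOR_BGR2HSV)
    blue=(hsv[...,0]>105)&(hsv[...,0]<130)&(hsv[...,1]>120)
    V,U=np.mgrid[:420,:560]
    near=lambda c,r:np.hypot(U-c[0],V-c[1])<r
    c=contour(blue&near(lid,45));print(n,"lid plate",*circ(ray(f,*c.T.astype(float),37.)))
    k=contour((hsv[...,1]<90)&(hsv[...,2]>90)&near(lid,18));print(" knob",k.mean(0),circ(ray(f,*k.T.astype(float),72.)))
    # tub rim by depth
    d=f["depth"];P=((np.stack([(U-f["mtx"][0,2])/f["mtx"][0,0]*d,(V-f["mtx"][1,2])/f["mtx"][1,1]*d,d],-1)-f["t"])@f["R"])
    m=near(tub,45)&(d>0)&(P[...,2]>55)
    print(" rim z",np.percentile(P[...,2][m],[10,50,90]),m.sum())
    c=contour(m);print(" rim depth outer",circ(ray(f,*c.T.astype(float),67.)))
    q=P[m];print(" rim pts circ",circ(q))
    c=contour(blue&near(tub,45));print(" tub blue",circ(ray(f,*c.T.astype(float),67.)))
    k=near(lid,35)&(d>0)
    print(" lid plate z",np.median(P[...,2][k]),"tub inner z",np.percentile(P[...,2][near(tub,22)],[5,50,95]))
    for s in (lid,tub):
        x,y=s;cv2.imwrite(f"pics/{n}_{x}.png",0)if 0 else None
a=[]
for n,c in(("top",(242,226)),("scene",(326,194))):
    i=np.load(n+".npz")["img"];a.append(cv2.resize(i[c[1]-45:c[1]+45,c[0]-45:c[0]+45],(390,390),interpolation=2))
cv2.imwrite("pics/tubs.png",np.hstack(a))
E
```

```text
top lid plate [ 491.65025038 -219.64889699] 62.24089695916825
 knob [359.27272727 270.97727273] (array([ 491.79247385, -220.38055437]), np.float64(14.978772383507083))
 rim z [60.70825697 64.98385267 67.46985954] 474
 rim depth outer (array([587.69399933,  23.3198462 ]), np.float64(56.82176288907555))
 rim pts circ (array([587.88239436,  23.4532176 ]), np.float64(54.50428411998437))
 tub blue (array([584.9602596 ,  21.76164312]), np.float64(59.40109106678866))
 lid plate z 37.20815156512475 tub inner z [ 3.02844095  6.58318215 13.99210044]
scene lid plate [ 492.21196431 -220.38927705] 61.76124009688915
 knob [210.41176471 155.02941176] (array([ 489.81995414, -221.41859823]), np.float64(14.018576084807902))
 rim z [57.48726131 64.26153633 66.70906463] 569
 rim depth outer (array([589.69976726,  21.06604021]), np.float64(58.18874720283872))
 rim pts circ (array([587.4594563 ,  21.90934461]), np.float64(54.94199842826917))
 tub blue (array([603.74984751,  19.68188523]), np.float64(58.43045832427697))
 lid plate z 36.39077622928323 tub inner z [ 4.44430387  9.65243485 65.02874118]
```

View pics/tubs.png

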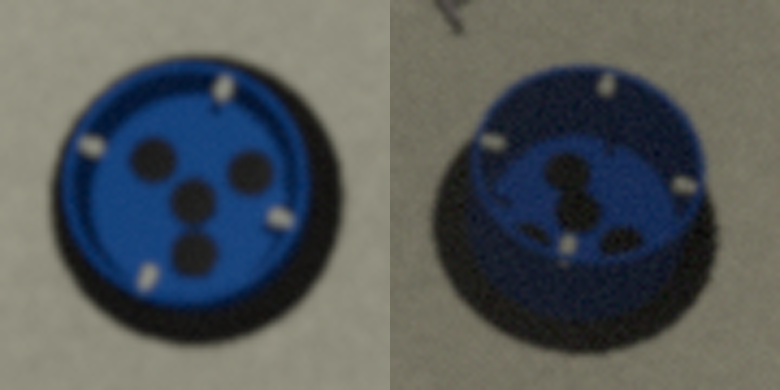

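Lid near (491.5,-220), tub near (588,22). Moving there by way of the tub.

>>> carry_out --deltas '[{"linear": [25, -34, 0], "angular": [0, 0, 0], "claw": 1}, {"linear": [50, -68, 0], "angular": [0, 0, 0], "claw": 1}, {"linear": [75, -102, 0], "angular": [0, 0, 0], "claw": 1}, {"linear": [100, -135, 0], "angular": [0, 0, 0], "claw": 1}, {"linear": [125, -168, 0], "angular": [0, 0, 0], "claw": 1}, {"linear": [150, -200, 0], "angular": [0, 0, 0], "claw": 1}, {"linear": [175, -232, 0], "angular": [0, 0, 0], "claw": 1}, {"linear": [200, -264, 0], "angular": [0, 0, 0], "claw": 1}]'

```text
clock: 0.77
tool_pos: [444.5, 309.5, 223.3]
tcp_rot: [-3.141, -0.0, 2.741]
wrist_force: [1.1, 0.7, 0.7]
finger_gap: 85.5
grip_force: 0.0
```

>>> carry_out --deltas '[{"linear": [13, -38, 0], "angular": [0, 0, 0], "claw": 1}, {"linear": [26, -76, 0], "angular": [0, 0, 0], "claw": 1}, {"linear": [39, -113, 0], "angular": [0, 0, 0], "claw": 1}, {"linear": [52, -150, 0], "angular": [0, 0, 0], "claw": 1}, {"linear": [65, -188, 0], "angular": [0, 0, 0], "claw": 1}, {"linear": [78, -226, 0], "angular": [0, 0, 0], "claw": 1}, {"linear": [90, -262, 0], "angular": [0, 0, 0], "claw": 1}, {"linear": [100, -290, 0], "angular": [0, 0, 0], "claw": 1}]'

```text
clock: 1.43
tool_pos: [544.0, 17.7, 223.4]
tcp_rot: [-3.141, 0.0, 2.738]
wrist_force: [-0.0, 0.7, -0.5]
finger_gap: 85.1
grip_force: 0.0
```

```bash
cat >> h.py <<'E'
from scipy.spatial.transform import Rotation as Ro
def wrist(ctrl):
    s=ctrl.observe();f=ctrl.grab_frame("wrist")
    T=np.eye(4);T[:3,:3]=Ro.from_euler("xyz",s["tcp_rot"]).as_matrix();T[:3,3]=s["tool_pos"]
    W=np.linalg.inv(T@f["T_tool_cam"]);f["R"]=W[:3,:3];f["t"]=W[:3,3];return s,f
E
python3 - <<'E'
from h import *
from rig import ctrl
s,f=wrist(ctrl);np.savez("w1.npz",**f);cv2.imwrite("pics/w1.png",f["img"])
print(s["clock"],s["tool_pos"],s["tcp_rot"],s["joint_pos"],f["T_tool_cam"])
E
```

```text
1.4333 [543.9627512   17.65409985 223.37832878] [-3.14069313e+00  1.52952751e-04  2.73807622e+00] [-0.44654266  0.21408085  0.42036341  1.61132371 -0.08837036  1.33546303
  1.15324045] [[-4.40724346e-04 -9.59292942e-01 -2.82412565e-01  7.27110732e+01]
 [ 9.99999858e-01 -5.07689371e-04  1.63939401e-04 -5.19806822e-01]
 [-3.00643767e-04 -2.82412453e-01  9.59293029e-01 -1.49943432e+02]
 [ 0.00000000e+00  0.00000000e+00  0.00000000e+00  1.00000000e+00]]
```

View pics/w1.png

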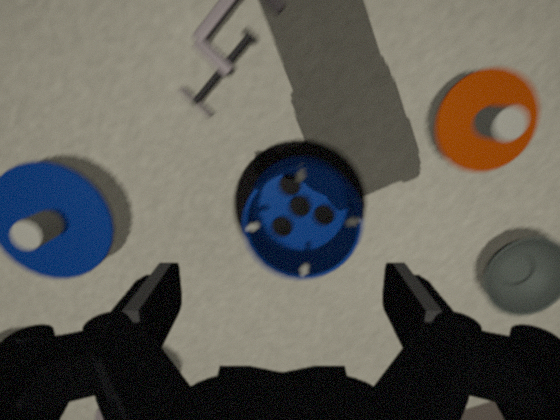

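Wrist view: tub at about (302,210) with four beads around (253,227),(300,175),(352,222),(305,270); lid at left (55,218) with knob top (27,234).

Run:
```python
from h import *
f=dict(np.load("w1.npz"));d=f["depth"];V,U=np.mgrid[:420,:560]
P=((np.stack([(U-f["mtx"][0,2])/f["mtx"][0,0]*d,(V-f["mtx"][1,2])/f["mtx"][1,1]*d,d],-1)-f["t"])@f["R"])
near=lambda c,r:np.hypot(U-c[0],V-c[1])<r
hsv=cv2.cvtColor(f["img"],cv2.COLOR_BGR2HSV)
m=near((302,215),75)&(d>0)&(P[...,2]>59)&(P[...,2]<75)&(V<285)
print("rim z",np.percentile(P[...,2][m],[10,50,90]),m.sum(),circ(P[m]))
c=contour(m);print("outer",circ(ray(f,*c.T.astype(float),66.)))
k=contour((hsv[...,1]<90)&(hsv[...,2]>120)&near((27,234),22));print("knob",k.mean(0),circ(ray(f,*k.T.astype(float),72.)))
b=near((302,220),62)&(hsv[...,1]<110)&(hsv[...,2]>90)
n,l,st,ce=cv2.connectedComponentsWithStats(b.astype(np.uint8))
for i in range(1,n):
    if st[i,4]>20: print(ce[i],st[i,4],ray(f,ce[i:i+1,0],ce[i:i+1,1],60.)[0,:2])
```

```text
rim z [61.19080813 63.81965027 64.95575919] 2094 (array([584.76772108,  23.38146251]), np.float64(54.40413878030708))
outer (array([584.15162176,  23.51866953]), np.float64(56.93784508742266))
knob [ 25.27777778 235.43333333] (array([ 491.03265386, -222.78959225]), np.float64(13.85421977897444))
[296.51321138 258.45426829] 984 [618.84003117   1.11445555]
```

>>> carry_out --deltas '[{"linear": [-8, -36, 0], "angular": [0, 0, 0], "claw": 1}, {"linear": [-16, -74, -10], "angular": [0, 0, 0], "claw": 1}, {"linear": [-23, -110, -20], "angular": [0, 0, 0], "claw": 1}, {"linear": [-30, -145, -35], "angular": [0, 0, 0], "claw": 1}, {"linear": [-37, -180, -50], "angular": [0, 0, 0], "claw": 1}, {"linear": [-44, -215, -60], "angular": [0, 0, 0], "claw": 1}, {"linear": [-52, -242, -63], "angular": [0, 0, 0], "claw": 1}, {"linear": [-52, -242, -63], "angular": [0, 0, 0], "claw": 1}]'

```text
clock: 2.15
tool_pos: [488.0, -227.2, 159.4]
tcp_rot: [-3.138, -0.002, 2.731]
wrist_force: [0.1, -0.4, 1.2]
finger_gap: 85.4
grip_force: 0.0
```

Run:
```python
from h import *
from rig import ctrl
s,f=wrist(ctrl);np.savez("w2.npz",**f);cv2.imwrite("pics/w2.png",f["img"])
print(s["clock"],s["tool_pos"],s["tcp_rot"],s["joint_pos"])
```

```text
2.15 [ 487.97600365 -227.16309992  159.40570684] [-3.13813353e+00 -1.86379616e-03  2.73148526e+00] [-0.10837431  0.26215106  0.57587648  1.72429401 -0.14812744  1.20139462
  1.6664982 ]
```

View pics/w2.png

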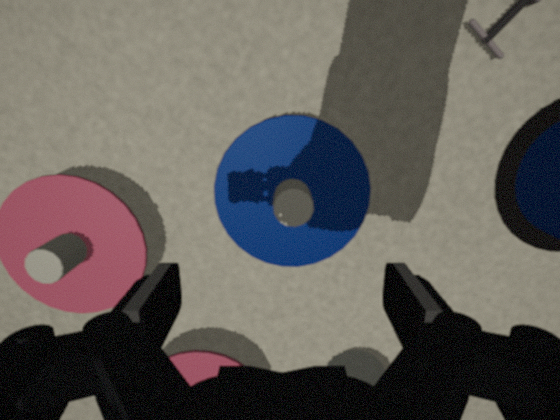

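The wrist view shows the lid at (292,190) with its knob top at about (293,208). The measured pose is 6 mm past the commanded one, so I'll let it settle and then measure.

>>> carry_out --deltas '[{"linear": [0, 0, 0], "angular": [0, 0, 0], "claw": 1}, {"linear": [0, 0, 0], "angular": [0, 0, 0], "claw": 1}, {"linear": [0, 0, 0], "angular": [0, 0, 0], "claw": 1}]'

```text
clock: 2.45
tool_pos: [492.6, -218.8, 160.5]
tcp_rot: [3.141, -0.0, 2.744]
wrist_force: [-0.1, -0.2, 0.1]
finger_gap: 85.6
grip_force: 0.0
```

Run:
```python
from h import *
from rig import ctrl
s,f=wrist(ctrl);np.savez("w3.npz",**f)
print(s["clock"],s["tool_pos"],s["tcp_rot"],s["joint_vel"].round(3))
hsv=cv2.cvtColor(f["img"],cv2.COLOR_BGR2HSV);V,U=np.mgrid[:420,:560]
blue=(hsv[...,0]>100)&(hsv[...,0]<130)&(hsv[...,1]>110)&(np.hypot(U-292,V-190)<120)
c=contour(blue);print(cv2.boundingRect(c),"plate",circ(ray(f,*c.T.astype(float),37.)))
d=f["depth"]
P=((np.stack([(U-f["mtx"][0,2])/f["mtx"][0,0]*d,(V-f["mtx"][1,2])/f["mtx"][1,1]*d,d],-1)-f["t"])@f["R"])
m=(P[...,2]>66)&(P[...,2]<80)&(np.hypot(U-292,V-200)<60)&(d>0)
c=contour(m);print(cv2.boundingRect(c),"knob",P[m].mean(0),circ(ray(f,*c.T.astype(float),72.)))
print("plate z",np.median(P[...,2][blue]))
```

```text
2.45 [ 492.57638633 -218.81428227  160.53594236] [ 3.14102925e+00 -2.49929117e-05  2.74358826e+00] [-0.001 -0.002  0.006 -0.001  0.002 -0.001  0.003]
(202, 113, 155, 151) plate (array([ 489.38207911, -220.53674556]), np.float64(63.150157951249646))
(258, 185, 41, 40) knob [ 488.84882037 -220.41388393   71.22380683] (array([ 488.80637065, -220.38213462]), np.float64(14.449028218250806))
plate z 36.405670024488806
```

>>> carry_out --deltas '[{"linear": [-2.5, -1, -20], "angular": [0, 0, 0], "claw": 1}, {"linear": [-2.5, -1, -45], "angular": [0, 0, 0], "claw": 1}, {"linear": [-2.5, -1, -70], "angular": [0, 0, 0], "claw": 1}, {"linear": [-2.5, -1, -88], "angular": [0, 0, 0], "claw": 1}, {"linear": [-2.5, -1, -95], "angular": [0, 0, 0], "claw": 1}, {"linear": [-2.5, -1, -95], "angular": [0, 0, 0], "claw": 1}, {"linear": [-2.5, -1, -95], "angular": [0, 0, 0], "claw": 1}, {"linear": [-2.5, -1, -95], "angular": [0, 0, 0], "claw": 0.5}]' --newtons 60

```text
clock: 3.17
tool_pos: [490.4, -221.7, 66.9]
tcp_rot: [3.141, 0.002, 2.741]
wrist_force: [0.3, -1.1, 0.2]
finger_gap: 75.5
grip_force: 0.0
```

>>> carry_out --deltas '[{"linear": [0, 0, 0], "angular": [0, 0, 0], "claw": 0.2}, {"linear": [0, 0, 0], "angular": [0, 0, 0], "claw": 0.0}, {"linear": [0, 0, 0], "angular": [0, 0, 0], "claw": 0.0}, {"linear": [0, 0, 0], "angular": [0, 0, 0], "claw": 0.0}, {"linear": [0, 0, 0], "angular": [0, 0, 0], "claw": 0.0}, {"linear": [0, 0, 0], "angular": [0, 0, 0], "claw": 0.0}, {"linear": [0, 0, 0], "angular": [0, 0, 0], "claw": 0.0}, {"linear": [0, 0, 0], "angular": [0, 0, 0], "claw": 0.0}]' --newtons 60

```text
clock: 3.83
tool_pos: [489.3, -221.5, 65.5]
tcp_rot: [-3.142, -0.0, 2.741]
wrist_force: [-0.7, 0.5, 0.9]
finger_gap: -0.0
grip_force: 0.0
```

The fingers shut fully with no grip force, so the knob wasn't caught. Looking.

Run:
```python
from h import *
from rig import ctrl
s,f=wrist(ctrl);print(s["tool_pos"],s["finger_gap"],s["joint_pos"])
a=f["img"];np.savez("w4.npz",**f)
g=ctrl.grab_frame("scene");np.savez("s4.npz",**g)
b=cv2.resize(g["img"][90:290,80:280],(400,400))
cv2.imwrite("pics/c4.png",np.hstack([cv2.resize(a,(400,400)),b]))
```

```text
[ 489.27787507 -221.50723069   65.45596341] -0.03842719520295463 [-0.07991974  0.36493138  0.54228871  1.83145786 -0.21987648  1.00508155
  1.72206593]
```

View pics/c4.png

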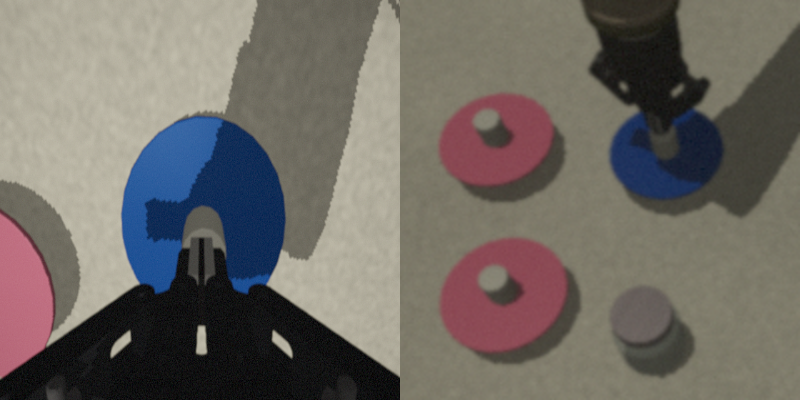

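The closed fingers overlap the knob in the wrist view, and in the scene view the knob shows just below them. Depth should tell whether they are above it or beside it.

Run:
```python
from h import *
V,U=np.mgrid[:420,:560]
def pts(f):
    d=f["depth"]
    return ((np.stack([(U-f["mtx"][0,2])/f["mtx"][0,0]*d,(V-f["mtx"][1,2])/f["mtx"][1,1]*d,d],-1)-f["t"])@f["R"])
f=dict(np.load("w4.npz"));P=pts(f)
for v in range(200,310,8): print(v,[ (P[v,u].round(0).astype(int).tolist()) for u in (270,282,294)])
hsv=cv2.cvtColor(f["img"],cv2.COLOR_BGR2HSV)
g=dict(np.load("s4.npz"));Q=pts(g);print("scene")
for v in range(135,176,3): print(v,[Q[v,u].round(0).astype(int).tolist() for u in (206,211,216)])
h2=cv2.cvtColor(g["img"],cv2.COLOR_BGR2HSV)
b=(h2[...,0]>105)&(h2[...,0]<130)&(h2[...,1]>120)&(np.hypot(U-213,V-166)<45)
print("plate now",circ(ray(g,*contour(b).T.astype(float),37.)))
```

```text
200 [[466, -219, 36], [468, -213, 36], [471, -207, 36]]
208 [[470, -221, 36], [472, -215, 37], [475, -209, 36]]
216 [[474, -223, 37], [476, -216, 38], [479, -210, 37]]
224 [[475, -223, 47], [476, -216, 52], [479, -211, 49]]
232 [[475, -222, 59], [476, -216, 64], [478, -211, 62]]
240 [[475, -222, 69], [477, -217, 71], [479, -212, 71]]
248 [[478, -223, 71], [480, -218, 72], [481, -213, 73]]
256 [[476, -222, 85], [478, -217, 86], [480, -213, 85]]
264 [[476, -222, 92], [478, -217, 93], [480, -213, 93]]
272 [[476, -221, 98], [478, -217, 99], [480, -213, 98]]
280 [[476, -221, 105], [478, -217, 105], [480, -213, 105]]
288 [[477, -221, 110], [478, -217, 110], [480, -213, 110]]
296 [[476, -221, 116], [481, -218, 110], [479, -213, 117]]
304 [[476, -221, 121], [484, -220, 111], [479, -214, 121]]
scene
135 [[511, -217, 166], [508, -208, 161], [377, -216, 2]]
138 [[509, -219, 155], [500, -211, 142], [491, -202, 130]]
141 [[508, -221, 144], [504, -211, 138], [499, -202, 130]]
144 [[501, -223, 125], [503, -213, 127], [510, -202, 134]]
147 [[498, -225, 112], [505, -214, 120], [511, -203, 127]]
150 [[500, -226, 104], [498, -216, 101], [451, -213, 38]]
153 [[498, -228, 91], [497, -218, 89], [484, -209, 71]]
156 [[497, -230, 79], [498, -219, 79], [495, -209, 74]]
159 [[500, -231, 72], [501, -220, 72], [498, -210, 67]]
162 [[502, -232, 64], [503, -221, 64], [499, -211, 57]]
165 [[496, -235, 45], [505, -223, 55], [501, -212, 48]]
168 [[501, -236, 39], [506, -224, 45], [502, -214, 38]]
171 [[509, -236, 40], [508, -225, 37], [508, -214, 35]]
174 [[516, -236, 38], [517, -225, 37], [520, -214, 40]]
plate now (array([ 495.83315088, -220.80309516]), np.float64(52.71678588321866))
```

Run:
```python
from h import *
V,U=np.mgrid[:420,:560]
for n in("w3","w4"):
    f=dict(np.load(n+".npz"));d=f["depth"];T=f["T_tool_cam"]
    C=np.stack([(U-f["mtx"][0,2])/f["mtx"][0,0]*d,(V-f["mtx"][1,2])/f["mtx"][1,1]*d,d],-1)@T[:3,:3].T+T[:3,3]
    dark=(f["img"].max(2)<70)&(d>0)&(C[...,2]<(60 if n=="w3" else -5))&(V>225)
    # front-most finger points
    for lo,hi in((0,280),(280,560)):
        m=dark&(U>=lo)&(U<hi);q=C[m];i=np.argsort(-q[:,2])[:400:50]
        print(n,q[i].round(0).astype(int).tolist())
    if n=="w4": print([C[v,282].round(1).tolist() for v in(246,250,252,254,258)])
f=dict(np.load("w4.npz"))
cv2.imwrite("pics/c5.png",cv2.resize(f["img"][190:330,190:380],(760,560),interpolation=2))
```

```text
w3 [[2, -44, -21], [5, -43, -23], [11, -43, -25], [9, -43, -26], [-6, -43, -27], [-1, -44, -28], [-5, -43, -28], [10, -43, -29]]
w3 [[-3, 42, -21], [-6, 42, -23], [10, 42, -25], [-7, 42, -26], [12, 43, -27], [12, 45, -28], [1, 42, -29], [10, 42, -29]]
w4 [[12, -2, -12], [7, -12, -17], [12, -2, -20], [12, -4, -22], [8, -10, -24], [8, -13, -26], [8, -9, -28], [12, -2, -30]]
w4 [[-2, 15, -5], [8, 7, -16], [7, 11, -18], [12, -1, -20], [9, 12, -22], [8, 10, -24], [8, 8, -25], [8, 13, -27]]
[[11.4, -0.4, -7.1], [12.5, -0.4, -14.2], [11.8, -0.4, -14.6], [12.1, -0.4, -17.4], [11.7, -0.4, -20.4]]
```

View pics/c5.png

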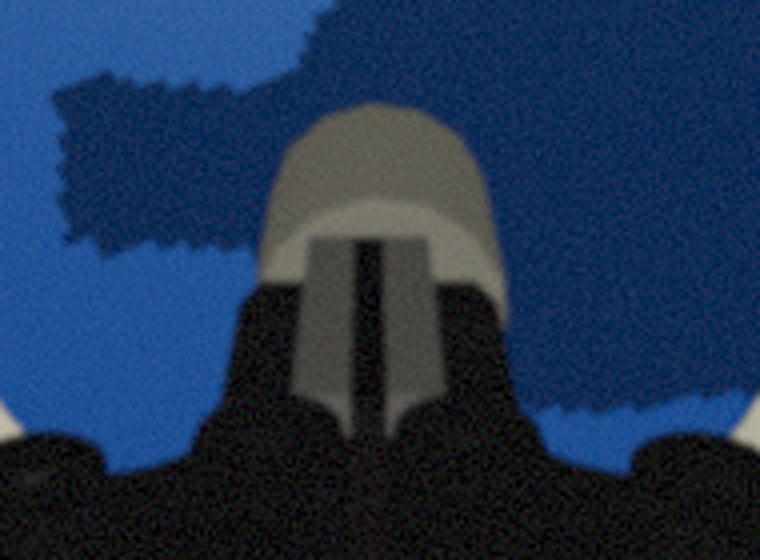

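The crop shows the shut fingertips (about (370,240) in it) standing on air just above the knob top. The tips really lie about 13 mm *behind* the reported TCP, against the 22 mm ahead that was stated, and both cameras agree on this. So the TCP has to go about 36 mm lower, after reopening here.

>>> carry_out --deltas '[{"linear": [0, 0, 5], "angular": [0, 0, 0], "claw": 1}, {"linear": [0, 0, 5], "angular": [0, 0, 0], "claw": 1}, {"linear": [0, 0, 5], "angular": [0, 0, 0], "claw": 1}, {"linear": [0, 0, 5], "angular": [0, 0, 0], "claw": 1}, {"linear": [0, 0, 5], "angular": [0, 0, 0], "claw": 1}, {"linear": [0, 0, 5], "angular": [0, 0, 0], "claw": 1}, {"linear": [0, 0, 5], "angular": [0, 0, 0], "claw": 1}]'

```text
clock: 4.52
tool_pos: [489.2, -221.5, 70.4]
tcp_rot: [-3.141, -0.0, 2.741]
wrist_force: [-0.5, 0.5, -0.2]
finger_gap: 83.1
grip_force: 0.0
```

>>> carry_out --deltas '[{"linear": [0, 0.5, -8], "angular": [0, 0, 0], "claw": 1}, {"linear": [0, 0.5, -16], "angular": [0, 0, 0], "claw": 1}, {"linear": [0, 0.5, -24], "angular": [0, 0, 0], "claw": 1}, {"linear": [0, 0.5, -32], "angular": [0, 0, 0], "claw": 1}, {"linear": [0, 0.5, -38], "angular": [0, 0, 0], "claw": 1}, {"linear": [0, 0.5, -41], "angular": [0, 0, 0], "claw": 1}, {"linear": [0, 0.5, -41], "angular": [0, 0, 0], "claw": 1}]'

```text
clock: 5.1
tool_pos: [488.6, -220.8, 28.4]
tcp_rot: [-3.141, -0.002, 2.741]
wrist_force: [-0.7, 0.0, 0.2]
finger_gap: 85.8
grip_force: 0.0
```

>>> carry_out --deltas '[{"linear": [0, 0, 0], "angular": [0, 0, 0], "claw": 0.6}, {"linear": [0, 0, 0], "angular": [0, 0, 0], "claw": 0.4}, {"linear": [0, 0, 0], "angular": [0, 0, 0], "claw": 0.2}, {"linear": [0, 0, 0], "angular": [0, 0, 0], "claw": 0.1}, {"linear": [0, 0, 0], "angular": [0, 0, 0], "claw": 0.1}, {"linear": [0, 0, 0], "angular": [0, 0, 0], "claw": 0.1}, {"linear": [0, 0, 0], "angular": [0, 0, 0], "claw": 0.1}]' --newtons 60

```text
clock: 5.68
tool_pos: [489.7, -221.2, 30.0]
tcp_rot: [3.142, 0.001, 2.741]
wrist_force: [-0.4, -0.0, 5.2]
finger_gap: 28.8
grip_force: 59.3
```

Gripped at 28.8 mm. Lifting and carrying: lid to tub is about (96, 243).

>>> carry_out --deltas '[{"linear": [0, 0, 10], "angular": [0, 0, 0], "claw": 0.1}, {"linear": [0, 0, 30], "angular": [0, 0, 0], "claw": 0.1}, {"linear": [0, 0, 55], "angular": [0, 0, 0], "claw": 0.1}, {"linear": [0, 0, 80], "angular": [0, 0, 0], "claw": 0.1}, {"linear": [5, 13, 98], "angular": [0, 0, 0], "claw": 0.1}, {"linear": [16, 40, 106], "angular": [0, 0, 0], "claw": 0.1}, {"linear": [28, 71, 110], "angular": [0, 0, 0], "claw": 0.1}, {"linear": [40, 102, 110], "angular": [0, 0, 0], "claw": 0.1}]'

```text
clock: 6.35
tool_pos: [530.0, -118.6, 141.5]
tcp_rot: [3.141, 0.002, 2.739]
wrist_force: [1.4, -0.7, -1.2]
finger_gap: 28.7
grip_force: 59.2
```

>>> carry_out --deltas '[{"linear": [12, 31, 0], "angular": [0, 0, 0], "claw": 0.1}, {"linear": [24, 62, 0], "angular": [0, 0, 0], "claw": 0.1}, {"linear": [36, 91, 0], "angular": [0, 0, 0], "claw": 0.1}, {"linear": [46, 116, 0], "angular": [0, 0, 0], "claw": 0.1}, {"linear": [53, 134, 0], "angular": [0, 0, 0], "claw": 0.1}, {"linear": [56, 141, 0], "angular": [0, 0, 0], "claw": 0.1}, {"linear": [56, 141, 0], "angular": [0, 0, 0], "claw": 0.1}, {"linear": [56, 141, 0], "angular": [0, 0, 0], "claw": 0.1}]'

```text
clock: 7.02
tool_pos: [584.9, 20.7, 139.5]
tcp_rot: [-3.14, -0.0, 2.74]
wrist_force: [-0.4, -0.2, -1.0]
finger_gap: 28.6
grip_force: 59.3
```

Run:
```python
from h import *
from rig import ctrl
s,f=wrist(ctrl);print(s["clock"],s["tool_pos"],s["tcp_rot"],s["finger_gap"],s["wrist_force"])
V,U=np.mgrid[:420,:560]
def pts(f):
    d=f["depth"];return ((np.stack([(U-f["mtx"][0,2])/f["mtx"][0,0]*d,(V-f["mtx"][1,2])/f["mtx"][1,1]*d,d],-1)-f["t"])@f["R"])
g=ctrl.grab_frame("scene");t=ctrl.grab_frame("top")
for n,q in(("wrist",f),("scene",g),("top",t)):
    P=pts(q);hsv=cv2.cvtColor(q["img"],cv2.COLOR_BGR2HSV)
    b=(hsv[...,0]>100)&(hsv[...,0]<130)&(hsv[...,1]>110)&(q["depth"]>0)
    m=b&(P[...,2]>120)&(P[...,2]<175)&(np.hypot(P[...,0]-587,P[...,1]-22)<100)
    if m.sum()<50: print(n,"none");continue
    A=np.c_[P[m][:,:2],np.ones(m.sum())];pl=np.linalg.lstsq(A,P[m][:,2],rcond=None)[0]
    z=np.median(P[...,2][m]);c=contour(m);R=ray(q,*c.T.astype(float),z)
    # keep outer hull points only
    H=cv2.convexHull(R[:,:2].astype(np.float32))[:,0];print(n,m.sum(),"z",z,"tilt",pl[:2],"circ",circ(H),len(H))
i=np.hstack([cv2.resize(g["img"][90:290,220:420],(400,400)),cv2.resize(f["img"],(400,400))]);cv2.imwrite("pics/c6.png",i)
```

```text
7.0167 [584.87642609  20.69780659 139.48572497] [-3.14036155e+00 -2.09903360e-04  2.74019729e+00] 28.63168804178544 [-0.40947167 -0.23774947 -0.95088874]
wrist 36031 z 145.8970010602296 tilt [-0.00047891 -0.0004259 ] circ (array([582.45544356,  21.12223724]), np.float64(62.41520398653896)) 64
scene 1829 z 147.399031777314 tilt [-0.00444024 -0.00043622] circ (array([588.14204253,  18.09805447]), np.float64(63.339930709113524)) 33
top 795 z 147.23253677478036 tilt [-0.00090839  0.00059473] circ (array([585.5772891 ,  16.40028244]), np.float64(61.32727526952716)) 26
```

View pics/c6.png

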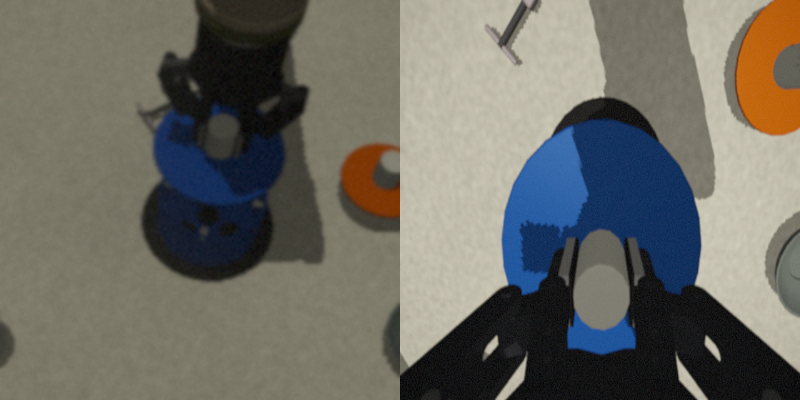

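Level in the hand, over the tub; plate top 7.5 mm above the TCP. Expected on beads at TCP z ≈ 76, home ≈ 63–65. Lowering.

>>> carry_out --deltas '[{"linear": [1, 1, -15], "angular": [0, 0, 0], "claw": 0.1}, {"linear": [1, 1, -32], "angular": [0, 0, 0], "claw": 0.1}, {"linear": [1, 1, -46], "angular": [0, 0, 0], "claw": 0.1}, {"linear": [1, 1, -55], "angular": [0, 0, 0], "claw": 0.1}, {"linear": [1, 1, -58], "angular": [0, 0, 0], "claw": 0.1}, {"linear": [1, 1, -60], "angular": [0, 0, 0], "claw": 0.1}, {"linear": [1, 1, -60], "angular": [0, 0, 0], "claw": 0.1}]'

```text
clock: 7.75
tool_pos: [586.4, 22.4, 79.8]
tcp_rot: [-3.142, 0.0, 2.74]
wrist_force: [0.4, -0.4, -1.1]
finger_gap: 28.8
grip_force: 59.1
```

>>> carry_out --deltas '[{"linear": [0, 0, -1], "angular": [0, 0, 0], "claw": 0.1}, {"linear": [0, 0, -2], "angular": [0, 0, 0], "claw": 0.1}, {"linear": [0, 0, -3], "angular": [0, 0, 0], "claw": 0.1}, {"linear": [0, 0, -4], "angular": [0, 0, 0], "claw": 0.1}, {"linear": [0, 0, -5], "angular": [0, 0, 0], "claw": 0.1}]'

```text
clock: 8.17
tool_pos: [586.7, 23.2, 75.0]
tcp_rot: [3.141, 0.001, 2.741]
wrist_force: [-0.8, 0.5, 3.0]
finger_gap: 28.5
grip_force: 59.1
```

>>> carry_out --deltas '[{"linear": [0, 0, -1], "angular": [0, 0, 0], "claw": 0.1}, {"linear": [0, 0, -2], "angular": [0, 0, 0], "claw": 0.1}, {"linear": [0, 0, -3], "angular": [0, 0, 0], "claw": 0.1}, {"linear": [0, 0, -4], "angular": [0, 0, 0], "claw": 0.1}]'

```text
clock: 8.5
tool_pos: [586.9, 22.9, 71.0]
tcp_rot: [3.141, 0.001, 2.741]
wrist_force: [-0.1, 0.4, 4.7]
finger_gap: 28.4
grip_force: 59.4
```

>>> carry_out --deltas '[{"linear": [0, 0, -1], "angular": [0, 0, 0], "claw": 0.1}, {"linear": [0, 0, -2], "angular": [0, 0, 0], "claw": 0.1}, {"linear": [0, 0, -3], "angular": [0, 0, 0], "claw": 0.1}]'

```text
clock: 8.75
tool_pos: [586.0, 22.9, 66.9]
tcp_rot: [-3.141, -0.001, 2.741]
wrist_force: [0.7, 1.0, -2.0]
finger_gap: 28.7
grip_force: 59.4
```

Force rose and then dropped, so it seems to be past the beads. Going on to the rim.

>>> carry_out --deltas '[{"linear": [0, 0, -1], "angular": [0, 0, 0], "claw": 0.1}, {"linear": [0, 0, -2], "angular": [0, 0, 0], "claw": 0.1}, {"linear": [0, 0, -3], "angular": [0, 0, 0], "claw": 0.1}]'

```text
clock: 9.0
tool_pos: [585.9, 22.8, 63.9]
tcp_rot: [-3.141, -0.001, 2.741]
wrist_force: [-0.1, -0.3, -1.1]
finger_gap: 28.7
grip_force: 59.3
```

>>> carry_out --deltas '[{"linear": [0, 0, -0.5], "angular": [0, 0, 0], "claw": 0.1}, {"linear": [0, 0, -1], "angular": [0, 0, 0], "claw": 0.1}]'

```text
clock: 9.17
tool_pos: [586.2, 22.8, 63.3]
tcp_rot: [-3.141, -0.0, 2.741]
wrist_force: [-0.1, 0.1, -1.6]
finger_gap: 28.5
grip_force: 59.3
```

>>> carry_out --deltas '[{"linear": [0, 0, -0.5], "angular": [0, 0, 0], "claw": 0.1}, {"linear": [0, 0, -1], "angular": [0, 0, 0], "claw": 0.1}, {"linear": [0, 0, -1], "angular": [0, 0, 0], "claw": 0.1}]'

```text
clock: 9.42
tool_pos: [586.4, 22.9, 63.1]
tcp_rot: [3.141, 0.0, 2.741]
wrist_force: [-2.7, -0.3, 4.8]
finger_gap: 29.0
grip_force: 59.9
```

```bash
cat > m.py <<'E'
from h import *
from rig import ctrl
s,f=wrist(ctrl);print(s["clock"],s["tool_pos"],s["wrist_force"])
V,U=np.mgrid[:420,:560]
g=ctrl.grab_frame("scene")
for n,q in(("wrist",f),("scene",g)):
    d=q["depth"];P=((np.stack([(U-q["mtx"][0,2])/q["mtx"][0,0]*d,(V-q["mtx"][1,2])/q["mtx"][1,1]*d,d],-1)-q["t"])@q["R"])
    hsv=cv2.cvtColor(q["img"],cv2.COLOR_BGR2HSV)
    m=(hsv[...,0]>100)&(hsv[...,0]<130)&(hsv[...,1]>110)&(d>0)&(P[...,2]>62)&(P[...,2]<95)&(np.hypot(P[...,0]-587,P[...,1]-22)<80)
    A=np.c_[P[m][:,:2],np.ones(m.sum())];pl=np.linalg.lstsq(A,P[m][:,2],rcond=None)[0]
    z=np.median(P[...,2][m]);H=cv2.convexHull(ray(q,*contour(m).T.astype(float),z)[:,:2].astype(np.float32))[:,0]
    print(n,"plate z",z,"tilt",pl[:2].round(4),circ(H))
cv2.imwrite("pics/last.png",np.hstack([cv2.resize(g["img"][90:290,220:420],(400,400)),cv2.resize(f["img"],(400,400))]))
E
python3 m.py
```

```text
9.4167 [586.35219705  22.86144691  63.06971264] [-2.67455615 -0.3041621   4.7560723 ]
wrist plate z 69.48935186143737 tilt [0.0004 0.0002] (array([583.61806525,  23.12168278]), np.float64(62.407194873550814))
scene plate z 70.94016755498626 tilt [-0.0043  0.002 ] (array([590.54696526,  20.88137324]), np.float64(62.99070060744223))
```

Plate top about 70 mm, level, and now resting on the rim. One firmer press to be sure.

>>> carry_out --deltas '[{"linear": [0, 0, -0.5], "angular": [0, 0, 0], "claw": 0.1}, {"linear": [0, 0, -1], "angular": [0, 0, 0], "claw": 0.1}, {"linear": [0, 0, -1], "angular": [0, 0, 0], "claw": 0.1}]'

```text
clock: 9.77
tool_pos: [586.4, 22.9, 63.0]
tcp_rot: [3.141, 0.0, 2.741]
wrist_force: [-7.7, 0.1, 14.6]
finger_gap: 28.8
grip_force: 61.0
```

Held at 63.0 under 15 N, so it is home. Unload, release, rise.

>>> carry_out --deltas '[{"linear": [0, 0, 1], "angular": [0, 0, 0], "claw": 0.1}, {"linear": [0, 0, 2], "angular": [0, 0, 0], "claw": 0.1}, {"linear": [0, 0, 2], "angular": [0, 0, 0], "claw": 0.6}, {"linear": [0, 0, 2], "angular": [0, 0, 0], "claw": 1}, {"linear": [0, 0, 2], "angular": [0, 0, 0], "claw": 1}, {"linear": [0, 0, 2], "angular": [0, 0, 0], "claw": 1}, {"linear": [0, 0, 2], "angular": [0, 0, 0], "claw": 1}, {"linear": [0, 0, 2], "angular": [0, 0, 0], "claw": 1}]'

```text
clock: 10.43
tool_pos: [586.3, 23.0, 63.4]
tcp_rot: [-3.141, -0.0, 2.741]
wrist_force: [0.4, -0.6, 0.1]
finger_gap: 85.4
grip_force: 0.0
```

>>> carry_out --deltas '[{"linear": [0, 0, 10], "angular": [0, 0, 0], "claw": 1}, {"linear": [0, 0, 30], "angular": [0, 0, 0], "claw": 1}, {"linear": [0, 0, 55], "angular": [0, 0, 0], "claw": 1}, {"linear": [0, 0, 80], "angular": [0, 0, 0], "claw": 1}, {"linear": [0, 0, 95], "angular": [0, 0, 0], "claw": 1}, {"linear": [0, 0, 100], "angular": [0, 0, 0], "claw": 1}, {"linear": [0, 0, 100], "angular": [0, 0, 0], "claw": 1}, {"linear": [0, 0, 100], "angular": [0, 0, 0], "claw": 1}]'

```text
clock: 11.1
tool_pos: [586.0, 23.1, 163.1]
tcp_rot: [-3.141, -0.0, 2.741]
wrist_force: [0.3, 0.5, -0.8]
finger_gap: 85.4
grip_force: 0.0
```

```bash
python3 m.py
```

```text
11.1 [586.01095636  23.05967863 163.05313266] [ 0.3315851   0.45187081 -0.84508855]
wrist plate z 69.46303665436336 tilt [-0.0003  0.0004] (array([585.5762407,  22.7408127]), np.float64(63.85079822852658))
scene plate z 70.94379919778781 tilt [0.0002 0.0004] (array([589.72897715,  21.34207041]), np.float64(63.65323365769164))
```

View pics/last.png

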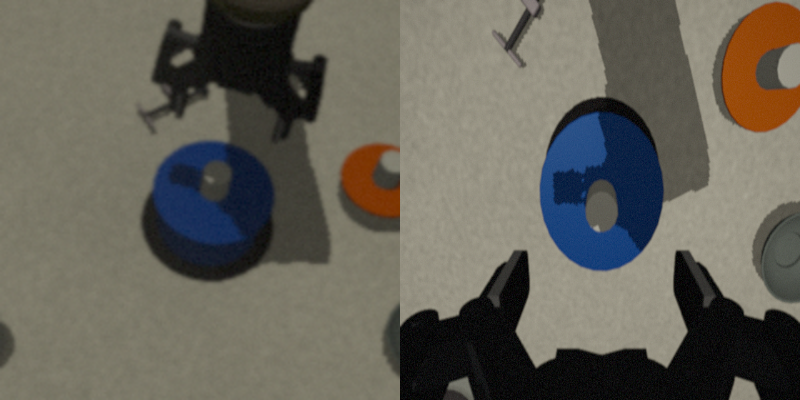

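The lid sits level and flush on the tub at about (213,200) in the scene crop. Its plate top is at about 70 mm and the gripper is clear.

```bash
python3 -c "
from rig import ctrl
print(ctrl.job_done())"
```

```text
the job is handed in; nothing more can be done
None
```

The blue lid is snapped home on the blue tub, level with its plate on the rim; the gripper has let go and is clear, the orange lid and jar were not touched, and the job was handed in just after 11 s.

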